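# Set the cup size on a pod coffee machine and start it

## Task

The pod coffee machine already has its pod and mug in place: push its open pod lid down until it is fully shut, and turn the cup-size selector by pushing its bar round with a fingertip until the pointer has clicked in at the fifth mark, counting clockwise from the smallest. Only then press the round brew button right down, and let it go. Use touch alone: do not pinch the selector's bar, and leave the mug, the pods and everything else where they are.

Things in the scene. Friction and masses are not known exactly. Their poses are not given: they have to be found in the camera images.
- coffee_machine: grey pod coffee machine fixed to the worktop, 258 mm deep, 270 wide, 241 high, front towards the robot (within 0.2 rad). Origin: centre of its underside; x to its back, y to the left seen from the front, z up. Here (mm): black control panel on the right, top at z 222; brew head with the pod lid on the left, top at z 220, over the cup recess. Room: wall cabinets hang 0.46 m up beyond x 0.6 m
- size_selector (a joint): cup-size selector, rad, grows clockwise from above, limits -0.06 to 3.20. Clicks at seven marks 0.5236 (30 degrees) apart: 0 at the first, smallest (pointer to machine +y, left), 1.571 at the fourth (+x, back), 2.094 at the fifth, 3.142 at the seventh, biggest (-y, right). A sprung plunger pulls it to the nearest mark; going over to the next takes 0.1 N m (4 to 6 N at the bar)
- selector_axis (a point): point on the selector's axis at its bar's top, machine (-40, -45, 250) mm; turns with it, x along the pointer. Selector: black disc, radius 30 mm, top 18 mm below this point; on it an aluminium bar through the axis, 56 long, 12 wide, 18 high. White marks on the panel round it, 35 to 49 mm from the axis, short and thin at the first, long and broad at the seventh
- selector_pointer (a point): pointer end of the selector's bar (28 mm from the axis), at the bar's top; this end has a small pointed nose and a dark line along its top, the other end has neither
- pod_lid (a joint): pod lid angle, rad: 0 shut, 1.15 fully open. Hinged along the machine's y at machine (4, 75, 220) mm, behind the pod pocket; its front edge rises as it opens. A stiff hinge holds it at any angle; 1 to 2 N at the lip moves it. The lid is a plate 98 x 98 x 13 mm
- pod_lid_lip (a point): middle of the lid's front edge, where it is pushed, 100 mm from the hinge and 14 mm above its underside (level with its top): on the machine at (-96, 75, 234.5) mm when shut. The point turns with the lid
- brew_button (a joint): travel of the brew button, m: 0 up, 0.005 fully down (about 5 N); it springs back when let go
- brew_button_top (a point): middle of the top of the round brew button (26 mm across, aluminium, in a dark housing 42 mm across), at the front right corner of the control panel, machine (-88, -108, 241) mm; it is pressed straight down
- mug: spotted white mug, 106 mm high, on the drip tray under the brew head; loose, to be left alone
- pod_in_bay: coffee pod in the machine's pocket under the lid, 52 mm across, 43 mm high, its rim just below the pocket's edge; loose, to be left alone
- spare_pod_a: spare coffee pod standing on the worktop at the right of the machine, 52 mm across, 43 mm high; to be left alone
- spare_pod_b: second spare coffee pod there, same size; to be left alone
- sugar_canister: square clear canister of sugar with a white lid, 66 x 66 x 152 mm, left of the machine; to be left alone
- tea_box: black tea carton, 72 x 140 x 73 mm, right of the machine; to be left alone
- biscuit_bar: flat biscuit packet, 80 x 185 x 11 mm, left of the machine; to be left alone
- honey_jar: honey jar, 61 mm across, 89 mm high, on the chopping board at the right; to be left alone
- spoon: wooden spoon, 297 mm long, on the chopping board; to be left alone

How it is judged:
By the outcome, as a careful person would: the job done as asked, in the order asked, and still so for the second after the job is handed in, with the robot touching nothing.
It also fails if it takes over 64 s, if anything falls off the work surface, if the arm or the gripper's body presses on something with over 40 N, if the wrist force passes 120 N, or if a joint passes its speed limit or range.

## Robot

A 6-joint arm with a two-finger parallel gripper is mounted at the origin on a cart in front of the work surface, level with it; the furniture and walls round the work are solid. World frame = base frame: x ahead of the robot, y to its left, z up, the work surface at z = 0. Lengths are in m, angles in rad, forces in N, time in s.
With the tool pointing down it reaches from about 0.325 to 0.9 m from the base axis. Payload 6.1 kg.
Tool frame: the origin (TCP) lies midway between the tips of the shut fingers; the grasp point (between the pads) lies 19 mm behind it; z points along the fingers, y is the line along which they close (so a half turn about z gives the same grasp; the last joint's range is limited). The gripper opens to 85 mm and grips with 20 to 120 N. Pads are 22 mm wide; open, the fingers measure 114 mm over their backs; the gripper's body (76 mm by 85 mm) begins 54 mm behind the grasp point. The pads swing forward as they close: fully open they stand 13 mm farther back than shut.
Start: joints at [1.215, 0.22, 1.526, -0, 1.395, -0.126], TCP at [0.142, 0.609, 0.231] pointing down, gripper open.
Joint ranges: [-2.98, 2.98], [-0.91, 2.08], [0.09, 2.57], [-1.24, 4.39], [0.2, 2.65], [-2.68, 2.68]. Speed limits (rad/s): [2.57, 2.57, 3.01, 3.14, 3.14, 3.14].

## Interface

Orientations are given as [roll, pitch, yaw] about the fixed x, y, z axes, in that order (R = Rz(yaw) Ry(pitch) Rx(roll)).
In Python, from plant import movep, move_l, set_joints, gripper_to, hold, inverse_kinematics, observe, get_image, get_calibration, Unreachable, job_done gives the robot as it stands. Calls block until the motion is done:
- movep(position, orientation): joint-space move of the TCP to a pose.
- move_l(position, feed=0.15, rotation=None, max_force=None): straight line of the TCP; rotation=None keeps the orientation; feed is the mean speed in m/s. With max_force (N) it stops when the force on the tool has changed by that much, and returns True; else False.
- set_joints(angles): joint-space move.
- gripper_to(opening, f_grip=None): finger opening in m; f_grip is the grip in N (None keeps the last); returns when the fingers have stopped.
- hold(seconds).
- inverse_kinematics(position, orientation): joint angles nearest the present ones, or None.
- observe(): the state.
- get_image(name): name is "scene" or "side" or "wrist"; returns (picture, depth): 400x640x3 uint8, red, green, blue; 400x640 float32, m along the optical axis (not along the pixel's ray), 0 where there is no reading.
- get_calibration(name): a dict with "intrinsics" (3x3 intrinsics, pixels), "world_from_camera" (4x4, takes a point from camera to world coordinates). Camera axes: x right, y down, z forward; pixel columns grow to the right and rows downward; lengths in m; the calibration is good to about 2 mm. A picture is of the moment at which its call begins: read the wrist's pose just before it. get_calibration takes no time and is no camera call; for the wrist camera it gives the pose at the moment of the call.
A pose or a line that the arm cannot do raises Unreachable and nothing moves.
- job_done(): hands the job in; it is judged then, once.
The state is a dict: "time_s": time; "q": joint angles; "joint_velocities": joint speeds; "joint_torque": joint torques, N m; "eef_pos": TCP position; "tcp_rot": TCP orientation; "ft_force": force on the tool from outside, world axes, zero at the start; "torque": the same for the moment, N m; "opening": finger opening in m; "grasp_force": force on a finger pad.
Only numpy, scipy, OpenCV 4.12 (cv2) and the standard library are available. Lean on these libraries where they do the work, as an engineer would, in place of code of your own. Each camera call takes 0.05 s, during which the arm holds its last target. There are 200 camera calls.

## Working session

There is one attempt and no reset: what is moved stays moved. The work goes in short steps, each a Python script; the robot and the scene stay as the last script left them, time stands still between calls to the robot, and variables do not carry over. Pictures are saved under pics/ and viewed, at most 10 in all, crops included, and the job is handed in when it is done.

```bash
mkdir -p pics; ls
cat > h.py <<'E'
import numpy as np, cv2
from plant import *
def shot(n,f):
    c=get_calibration(n); im,d=get_image(n)
    cv2.imwrite('pics/'+f+'.png',im[:,:,::-1]); np.savez('pics/'+f,im=im,d=d,K=c['intrinsics'],T=c['world_from_camera'])
    return im,d
def load(f):
    z=np.load('pics/'+f+'.npz'); return z['im'],z['d'],z['K'],z['T']
def cloud(f):
    im,d,K,T=load(f); v,u=np.mgrid[:400,:640]
    P=np.stack([(u-K[0,2])/K[0,0]*d,(v-K[1,2])/K[1,1]*d,d],-1)
    W=P@T[:3,:3].T+T[:3,3]; W[d<=0]=np.nan
    return W
def proj(f,p):
    im,d,K,T=load(f); c=T[:3,:3].T@(np.asarray(p)-T[:3,3]); q=K@c; return q[:2]/q[2]
def ray(f,u,v,z):
    im,d,K,T=load(f); r=T[:3,:3]@np.linalg.inv(K)@[u,v,1]; return T[:3,3]+r*(z-T[2,3])/r[2]
E
python3 - <<'E'
from h import *
for n in ('scene','side'):
    shot(n,n+'0'); print(load(n+'0')[3].round(3))
a=np.vstack([cv2.imread('pics/scene0.png'),cv2.imread('pics/side0.png')])
cv2.imwrite('pics/both.png',cv2.resize(a,(480,600)))
E
```

```text
pics
[[ 0.642 -0.601  0.476 -0.379]
 [-0.767 -0.489  0.417 -0.907]
 [-0.018 -0.632 -0.775  1.701]
 [ 0.     0.     0.     1.   ]]
[[-0.91  -0.245  0.334  0.072]
 [-0.414  0.525 -0.743  1.021]
 [ 0.007 -0.815 -0.579  1.002]
 [ 0.     0.     0.     1.   ]]
```

View pics/scene0.png

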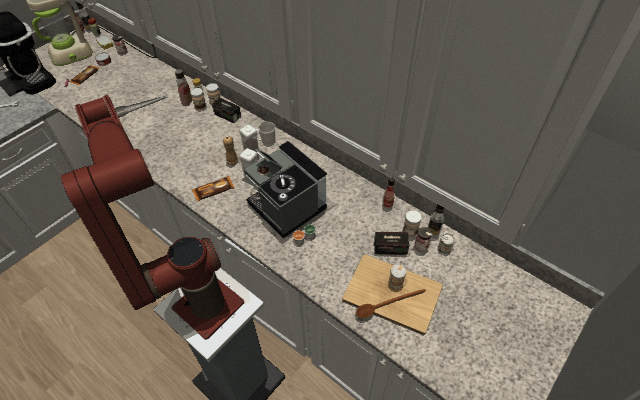

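View pics/side0.png

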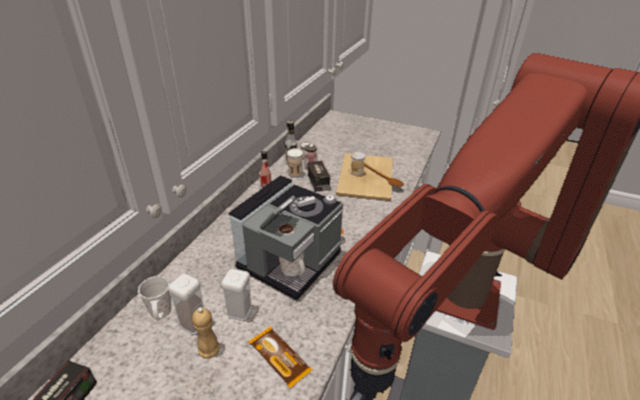

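The scene view shows the machine at about (287,190), with the selector near (283,183) and the button near (283,197). The side view shows the pod pocket near (287,230). I'll get rough positions first, then look from above with the wrist camera.

Run:
```python
from h import *
W=cloud('scene0')
s=ray('scene0',283,183,.25); b=ray('scene0',283,197,.241); print(s,b,W[183,283],W[197,283])
o=observe(); print(o['eef_pos'],o['tcp_rot'],o['opening'])
T=get_calibration('wrist')['world_from_camera']; print(T.round(3), get_calibration('wrist')['intrinsics'])
p=[s[0]-.10,s[1]+.04,.50]
for yaw in (0,.3,-.3,1.57,-1.57,3.14): print(yaw,inverse_kinematics(p,[3.1416,0,yaw]))
```

```text
[0.50632116 0.0423273  0.25      ] [ 0.45654238 -0.00230874  0.241     ] [0.50320794 0.03898748 0.25510315] [0.45948609 0.0008801  0.2358555 ]
[0.14216171 0.60805661 0.23028723] [-3.13984447e+00 -2.18837994e-04  2.91184995e+00] 0.08577210840148818
[[ 0.227  0.929  0.291  0.067]
 [ 0.974 -0.217 -0.069  0.626]
 [-0.001  0.3   -0.954  0.373]
 [ 0.     0.     0.     1.   ]] [[279.04167257   0.         317.1658271 ]
 [  0.         279.04167257 195.54072378]
 [  0.           0.           1.        ]]
0 [ 9.15886760e-03 -3.14263255e-01  1.54860260e+00  7.78246227e-06
  1.90725325e+00  1.57995776e+00]
0.3 [ 9.15912043e-03 -3.14261491e-01  1.54860125e+00  7.45594016e-06
  1.90725500e+00  1.27995791e+00]
-0.3 [ 9.15915305e-03 -3.14264914e-01  1.54860386e+00  7.41380007e-06
  1.90725147e+00  1.87995793e+00]
1.57 [ 9.16483341e-03 -3.14256290e-01  1.54859729e+00  7.75244788e-08
  1.90725900e+00  9.96118579e-03]
-1.57 None
3.14 [ 9.17091915e-03 -3.14260899e-01  1.54860080e+00 -7.78233674e-06
  1.90725283e+00 -1.56003532e+00]
```

Run:
```python
from h import *
o=observe(); p=o['eef_pos']
move_l([p[0],p[1],.45],feed=.3)
movep([.40,.08,.48],[np.pi,0,np.pi])
gripper_to(0)
shot('wrist','w1'); print(observe()['time_s'],observe()['ft_force'])
```

```text
3.9 [-0.0430359  -0.83029676 -0.8423131 ]
```

View pics/w1.png

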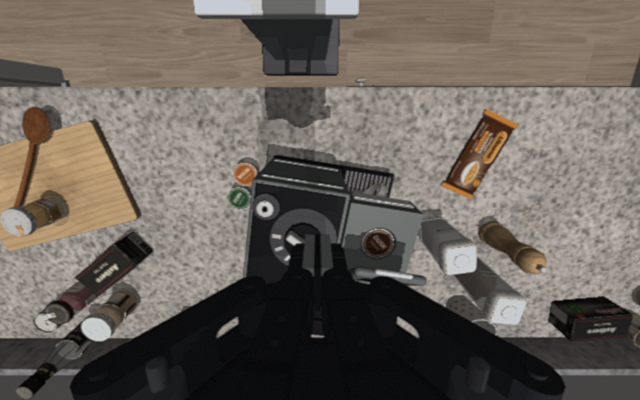

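The gripper hides the selector. The button is at (265,209) and the pod at (378,242). I'll turn the camera to the left side and look again.

Run:
```python
from h import *
movep([.45,-.06,.44],[np.pi,0,np.pi/2])
im,d=shot('wrist','w2'); print(observe()['time_s'])
cv2.imwrite('pics/w2c.png',cv2.resize(im[60:360,120:520,::-1],(800,600),interpolation=cv2.INTER_CUBIC))
```

```text
5.1
```

View pics/w2c.png

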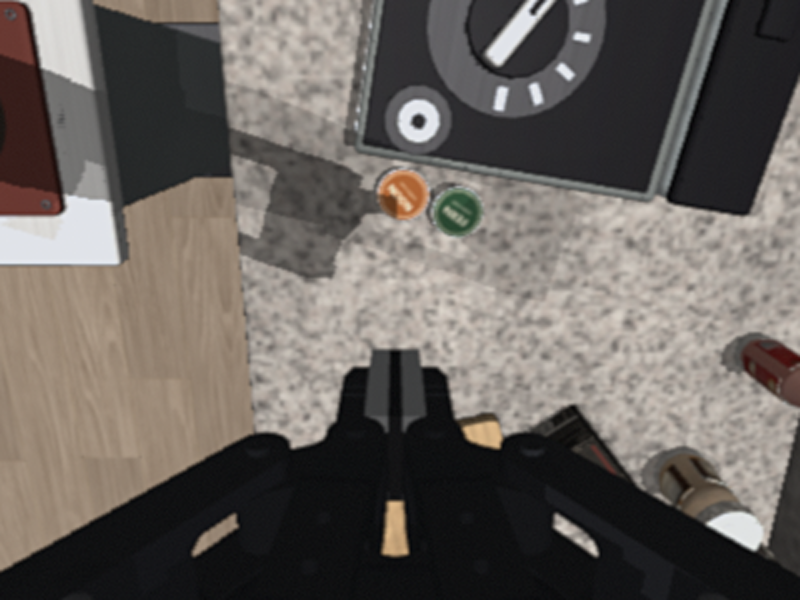

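The button is at crop (419,121), the selector at about (516,25), and its dark-line end points to the upper right, probably the second mark. I'll shift the view left and measure there.

Run:
```python
from h import *
movep([.47,.02,.44],[np.pi,0,np.pi/2])
im,d=shot('wrist','w3'); print(observe()['time_s'])
cv2.imwrite('pics/w3c.png',cv2.resize(im[0:300,120:520,::-1],(800,600),interpolation=cv2.INTER_CUBIC))
```

```text
5.575
```

View pics/w3c.png

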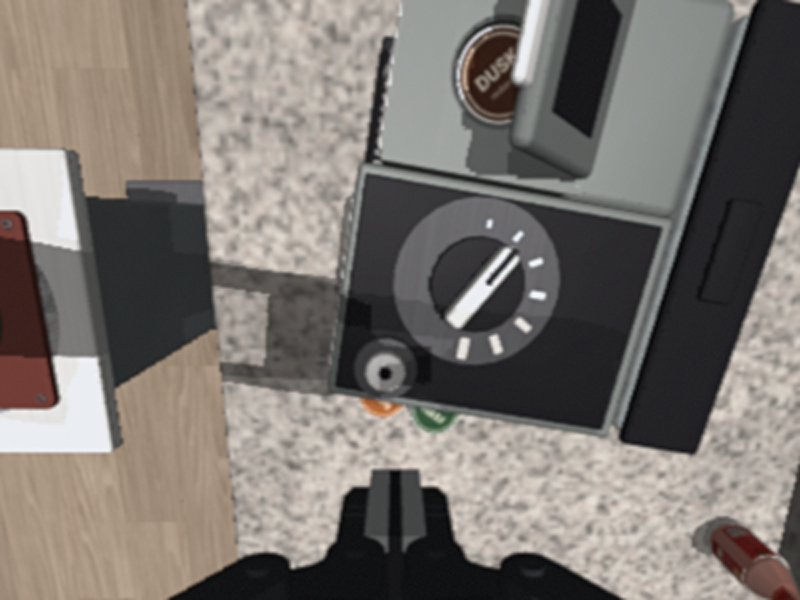

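The pointer is at the second mark. The bar runs from crop (455,320) to (515,255), the button is at (385,371), and the lid stands open with its lip edge near (530,40).

Run:
```python
from h import *
f='w3'
im,d,K,T=load(f); W=cloud(f)
c=lambda x,y,z: ray(f,x/2+120,y/2,z)
q=[c(365,165,.222),c(667,218,.222),c(605,432,.222),c(333,388,.222)]
for a in q: print('corner',a.round(4))
print('yaw edges',np.arctan2(*(q[1]-q[0])[1::-1]),np.arctan2(*(q[2]-q[3])[1::-1]),np.arctan2(*(q[0]-q[3])[1::-1])-np.pi/2)
# bar: points with depth height .24-.256 near selector
g=np.linalg.norm(W[...,:2]-c(485,288,.25)[:2],axis=-1)<.04
m=g&(W[...,2]>.243)
P=W[m]; print('bar n',m.sum(),'z',np.median(P[:,2]))
r=cv2.minAreaRect(np.argwhere(m)[:,::-1].astype(np.float32)); box=cv2.boxPoints(r)
cen=ray(f,*r[0],.25); bw=np.array([ray(f,*b,.25) for b in box]); print('bar centre',cen,'box',bw[:,:2].round(4).tolist())
e=[np.linalg.norm(bw[1]-bw[0]),np.linalg.norm(bw[2]-bw[1])]; v=(bw[1]-bw[0]) if e[0]>e[1] else bw[2]-bw[1]
print('sizes',e,'dir',np.arctan2(v[1],v[0]))
g=np.linalg.norm(W[...,:2]-c(385,371,.241)[:2],axis=-1)<.016
m=g&(W[...,2]>.232); print('btn n',m.sum(),np.median(W[m][:,2]),(W[m].max(0)+W[m].min(0))/2, c(385,371,.241))
B=c(385,371,.241)[:2]; D=cen[:2]-B
yaw=np.arctan2(D[1],D[0])-np.arctan2(63,48); print('dist',np.linalg.norm(D),'exp',np.hypot(48,63),'yaw',yaw)
for y in (yaw,np.mean([-.165])):
  R=np.array([[np.cos(y),-np.sin(y)],[np.sin(y),np.cos(y)]])
  print('origin',cen[:2]-R@[-.04,-.045],B-R@[-.088,-.108])
# lid
R3=R; o=cen[:2]-R@[-.04,-.045]
M=(W[...,:2]-o)@R; l=(W[...,2]>.226)&(M[...,1]>.03)&(M[...,1]<.12)&(M[...,0]<.11)
L=np.c_[M[l],W[l][:,2]]; print(len(L),L[L[:,2].argmax()],np.nanpercentile(L,[2,50,98],axis=0))
for zz in np.arange(.23,.36,.015):
  s=L[abs(L[:,2]-zz)<.007]
  if len(s): print(zz.round(3),len(s),s[:,0].min().round(4),s[:,0].max().round(4))
```

```text
corner [0.4509 0.1272 0.222 ]
corner [0.6372 0.0976 0.222 ]
corner [ 0.6155 -0.0443  0.222 ]
corner [ 0.4277 -0.0131  0.222 ]
yaw edges -0.1577246108934489 -0.1644766324413715 -0.16402095699868036
bar n 11639 z 0.5215240172279697
bar centre [ 0.61000665 -0.15606062  0.25      ] box [[0.3985, -0.0168], [0.5365, 0.085], [0.879, -0.3332], [0.7261, -0.5367]]
sizes [np.float64(0.17141296107392154), np.float64(0.5405978764957592)] dir -0.8845380516336294
btn n 775 0.24257313384359436 [0.46302924 0.00430463 0.3643538 ] [0.46317764 0.00416069 0.241     ]
dist 0.21732378343640799 exp 79.20227269466452 yaw -1.7487061390838479
origin [ 0.64721745 -0.20339303] [ 0.55389934 -0.10156335]
origin [ 0.65685474 -0.11824189] [0.56772171 0.09623967]
29316 [-0.21756702  0.11973894  0.53669917] [[-0.2666622   0.07161539  0.23328145]
 [-0.21936345  0.11080236  0.51103592]
 [-0.01488036  0.11946518  0.53339437]]
0.23 1471 -0.6125 0.0063
0.245 429 -0.2236 0.0026
```

The gripper's own points polluted the mask, so I'll exclude them.

Run:
```python
from h import *
f='w3'
im,d,K,T=load(f); W=cloud(f); W[230:]=np.nan
c=lambda x,y,z: ray(f,x/2+120,y/2,z)
B=c(385,371,.241)[:2]
g=(np.linalg.norm(W[...,:2]-c(485,288,.25)[:2],axis=-1)<.04)&(W[...,2]>.243)
r=cv2.minAreaRect(np.argwhere(g)[:,::-1].astype(np.float32)); bw=np.array([ray(f,*b,.25) for b in cv2.boxPoints(r)])
cen=ray(f,*r[0],.25); e=[np.linalg.norm(bw[1]-bw[0]),np.linalg.norm(bw[2]-bw[1])]; v=(bw[1]-bw[0]) if e[0]>e[1] else bw[2]-bw[1]
print('bar',g.sum(),np.median(W[g][:,2]),cen,e,np.arctan2(v[1],v[0]))
D=cen[:2]-B; print('dist',np.linalg.norm(D),'yaw',np.arctan2(D[1],D[0])-np.arctan2(63,48))
y=-.162; R=np.array([[np.cos(y),-np.sin(y)],[np.sin(y),np.cos(y)]])
o1=cen[:2]-R@[-.04,-.045]; o=B-R@[-.088,-.108]; print('orig',o1,o)
M=(W[...,:2]-o)@R; l=(W[...,2]>.226)&(M[...,1]>.01)&(M[...,1]<.14)&(M[...,0]<.11)&(W[...,2]<.4)&(M[...,0]>-.12)
L=np.c_[M[l],W[l][:,2]]; print(len(L),L[L[:,2].argmax()])
for zz in np.arange(.23,.36,.015):
  s=L[abs(L[:,2]-zz)<.007]
  if len(s): print(zz.round(3),len(s),s[:,:2].min(0).round(4),s[:,:2].max(0).round(4))
```

```text
bar 507 0.24965313396683964 [0.52114232 0.05985251 0.25      ] [np.float64(0.05764234388313916), np.float64(0.01264097869157056)] 0.8783440288189321
dist 0.08038334966770366 yaw -0.15431634884049983
orig [0.56787674 0.09781162] [0.567445   0.09655289]
7994 [-0.05559314  0.05951432  0.31544877]
0.23 1966 [0.003  0.0101] [0.11   0.1296]
0.245 1149 [-0.0102  0.0102] [0.1099 0.1272]
0.26 534 [-0.0208  0.0249] [-1.000e-04  1.075e-01]
0.275 572 [-0.031   0.0249] [-0.0111  0.1011]
0.29 676 [-0.0428  0.0249] [-0.022   0.0938]
0.305 1320 [-0.0578  0.0249] [-0.0333  0.0868]
0.32 117 [-0.0571  0.0508] [-0.0514  0.0797]
```

Machine origin is about (0.5677, 0.0972) with yaw −0.162. The bar measures 57.6 × 12.6 mm at z 0.2497 and the pointer is at 0.53 rad, the second mark. All of that fits the given sizes, so I'll shut the lid.

```bash
cat >> h.py <<'E'
Y=-.162; O=np.array([.5677,.0972]); RM=np.array([[np.cos(Y),-np.sin(Y)],[np.sin(Y),np.cos(Y)]])
def mw(x,y,z): return [*(O+RM@[x,y]),z]
E
python3 - <<'E'
from h import *
rot=[np.pi,0,np.pi+Y]
def lip(t): return mw(.004-.1*np.cos(t)+.0145*np.sin(t)+.006,.075,.22+.1*np.sin(t)+.0145*np.cos(t))
p=lip(1.1); movep([p[0],p[1],.37],rot)
move_l([p[0],p[1],.34],.1)
f0=observe()['ft_force']
for t in np.arange(1.1,-.01,-.1):
    s=move_l(lip(t),.09,max_force=30); f=observe(); print(round(t,2),s,(f['ft_force']-f0).round(1),f['eef_pos'].round(4))
    if s: break
p=lip(0); s=move_l([p[0],p[1],.229],.03,max_force=14); o=observe(); print(s,(o['ft_force']-f0).round(1),o['eef_pos'],mw(0,0,0))
hold(.2); move_l([p[0],p[1],.30],.15)
# view from behind-left
a=mw(-.03,-.12,.42); movep(a,[np.pi,0,np.pi/2+Y]); im,d=shot('wrist','w4'); print(observe()['time_s'])
W=cloud('w4'); W[230:]=np.nan; M=(W[...,:2]-O)@RM
for x in (-.09,-.07,-.05,-.02):
    k=(abs(M[...,0]-x)<.005)&(abs(M[...,1]-.075)<.03); print(x,np.nanmedian(W[k][:,2]) if k.any() else None)
cv2.imwrite('pics/w4c.png',cv2.resize(im[0:260,120:520,::-1],(800,520),interpolation=cv2.INTER_CUBIC))
E
```

```text
1.1 False [ 1.4 -0.1  0.5] [0.5573 0.1748 0.3151]
1.0 False [0.3 0.1 0.6] [0.5483 0.1765 0.3124]
0.9 False [ 0.5 -0.4  0.7] [0.5395 0.1779 0.3077]
0.8 False [ 2.  -0.   0.7] [0.531  0.1792 0.3017]
0.7 False [ 0.9 -0.7  0.3] [0.5232 0.1804 0.2952]
0.6 False [ 1.1 -1.  -0.6] [0.5161 0.1816 0.2881]
0.5 False [ 0.6 -0.6  0.9] [0.5097 0.1826 0.2803]
0.4 False [ 1.8 -0.4  0.3] [0.5041 0.1835 0.272 ]
0.3 False [1.4 0.2 0.4] [0.4994 0.1843 0.2631]
0.2 False [ 1.1  0.4 -0.4] [0.4954 0.1849 0.2535]
0.1 False [ 1.2  0.2 -0.1] [0.4924 0.1854 0.2437]
-0.0 False [ 1.5 -0.4 -0.6] [0.4911 0.1858 0.2346]
True [-0.7 -1.3  8.8] [0.49130519 0.18593771 0.23442072] [np.float64(0.5677), np.float64(0.0972), 0]
12.45
-0.09 0.2341487099263806
-0.07 0.23562174277370246
-0.05 0.23546987250606632
-0.02 0.23498875191561436
```

View pics/w4c.png

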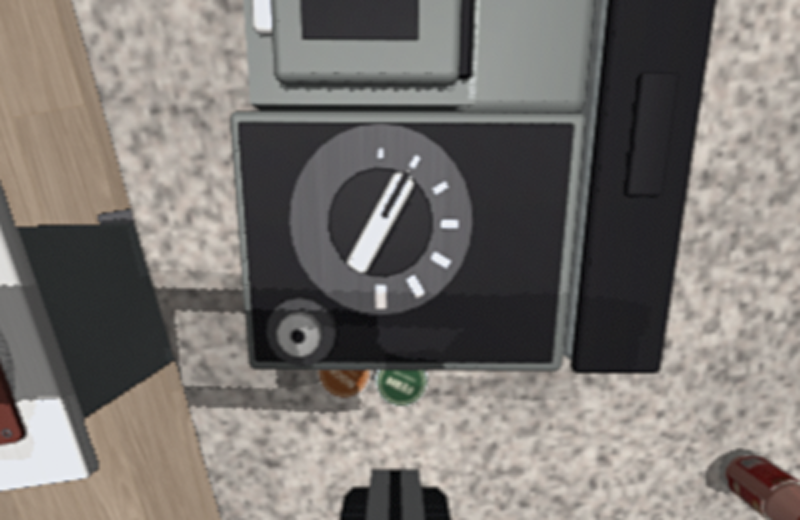

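The lid lies flat at z ≈ 0.235, so it is shut. The pointer is still at the second mark (405,175). Next I'll push the selector.

```bash
cat >> h.py <<'E'
def pose(th,gap,z,r=.019):
    ph=np.pi/2-th; u=np.array([np.cos(ph),np.sin(ph)]); n=np.array([-u[1],u[0]])
    q=np.array([-.04,-.045])+r*u+(.017+gap)*n
    return mw(*q,z),[np.pi,0,ph+np.pi/2+Y]
def look(f):
    a=mw(-.03,-.12,.42); movep(a,[np.pi,0,np.pi/2+Y]); im,d=shot('wrist',f)
    W=cloud(f); W[230:]=np.nan; M=(W[...,:2]-O)@RM
    g=(np.linalg.norm(M-[-.04,-.045],axis=-1)<.033)&(W[...,2]>.243)
    r=cv2.minAreaRect(np.argwhere(g)[:,::-1].astype(np.float32)); bw=np.array([ray(f,*b,.25) for b in cv2.boxPoints(r)])
    e=[np.linalg.norm(bw[1]-bw[0]),np.linalg.norm(bw[2]-bw[1])]; v=(bw[1]-bw[0]) if e[0]>e[1] else bw[2]-bw[1]
    print('bar',e,'centre',(bw.mean(0)[:2]-O)@RM,'theta mod pi',(np.pi/2-(np.arctan2(v[1],v[0])-Y))%np.pi, 't',observe()['time_s'])
    cv2.imwrite('pics/'+f+'c.png',cv2.resize(im[0:260,120:520,::-1],(800,520),interpolation=cv2.INTER_CUBIC))
E
python3 - <<'E'
from h import *
p,r=pose(.5236,.009,.30); movep(p,r)
p,r=pose(.5236,.009,.238); s=move_l(p,.1,max_force=8); print('down',s,observe()['eef_pos'],p)
if s: move_l(pose(.5236,.009,.30)[0],.1); raise SystemExit
f0=observe()['ft_force']
p,r=pose(.5236,.001,.238); move_l(p,.03,r,max_force=15)
for t in np.arange(.6,2.05,.12).tolist()+[2.03]:
    p,r=pose(t,0,.238); s=move_l(p,.04,r,max_force=25); o=observe(); print(round(t,2),s,(o['ft_force']-f0).round(1))
    if s: break
p,r=pose(t,.008,.238); move_l(p,.04,r); p,r=pose(t,.008,.31); move_l(p,.15,r)
look('w5')
E
```

```text
down False [0.51331376 0.09028361 0.23865295] [np.float64(0.512870169265841), np.float64(0.09040921642595581), 0.238]
0.6 False [ 0.3 -0.2  0.8]
0.72 False [ 0.4  1.2 -0.8]
0.84 False [0.4 0.7 0.1]
0.96 False [-0. -0. -1.]
1.08 False [ 0.3  0.7 -0. ]
1.2 False [-2.   2.2  0.6]
1.32 False [-0.5  0.3  0.8]
1.44 False [ 0.3 -0.3  0.3]
1.56 False [ 0.2 -0.3 -0.4]
1.68 False [-0.1  2.7  1.2]
1.8 False [ 0.2  0.5 -0.6]
1.92 False [ 0.6  0.1 -1.5]
2.04 False [ 0.4  0.2 -0.5]
2.03 False [-0.4  1.  -0.6]
bar [np.float64(0.011770696696706905), np.float64(0.05799716362239385)] centre [-0.03871102 -0.0474489 ] theta mod pi 2.0932370445043227 t 19.8333
```

```bash
ls pics
```

```text
both.png
scene0.npz
scene0.png
side0.npz
side0.png
w1.npz
w1.png
w2.npz
w2.png
w2c.png
w3.npz
w3.png
w3c.png
w4.npz
w4.png
w4c.png
w5.npz
w5.png
w5c.png
```

View pics/w5c.png

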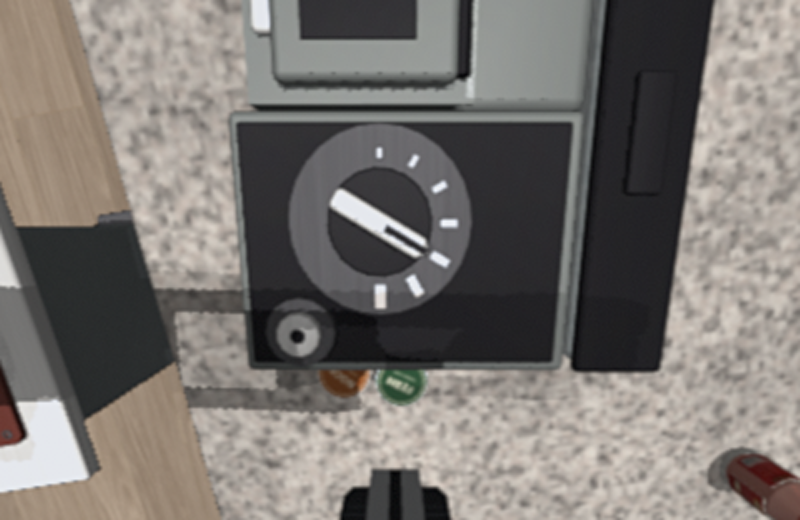

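The bar reads 2.093 rad and the pointer has clicked in at the fifth mark (430,250). The button is at crop (298,336), so I'll press it now.

Run:
```python
from h import *
b=ray('w5',298/2+120,336/2,.241); e=mw(-.088,-.108,.241); print(b,e)
x,y=(b[:2]+np.array(e[:2]))/2
rot=[np.pi,0,np.pi/2+Y]
movep([x,y,.29],rot); move_l([x,y,.247],.08); f0=observe()['ft_force']
for z in (.242,.240,.238,.2365,.235,.2335,.232):
    s=move_l([x,y,z],.02,max_force=15); o=observe(); print(z,s,(o['ft_force']-f0).round(1),o['eef_pos'].round(4))
    if s or (o['ft_force']-f0)[2]>12: break
hold(.3); o=observe(); print((o['ft_force']-f0).round(1),o['eef_pos'].round(4))
move_l([x,y,.30],.1)
look('w6'); shot('scene','s6')
W=cloud('w6'); M=(W[...,:2]-O)@RM; k=np.linalg.norm(M-(np.array([x,y])-O)@RM,axis=-1)<.009; print(np.median(W[k&(W[...,2]<.3)][:,2]))
```

```text
[0.46336378 0.00303319 0.241     ] [np.float64(0.46343263994789374), np.float64(0.004807805374239374), 0.241]
0.242 False [-0.2 -1.8 -0.6] [0.4634 0.0039 0.242 ]
0.24 False [-0.1 -0.5  1.6] [0.4637 0.0039 0.2403]
0.238 False [0.5 0.8 2.3] [0.4637 0.0039 0.2383]
0.2365 False [ 0.6 -0.5  3.4] [0.4637 0.0039 0.2368]
0.235 False [-0.7 -0.4  7.1] [0.4638 0.0039 0.236 ]
0.2335 False [-4.6  0.3 15.8] [0.4638 0.0039 0.2358]
[-4.6 -0.9 15.2] [0.4638 0.0039 0.2359]
bar [np.float64(0.01162288681250479), np.float64(0.05759158785012919)] centre [-0.03886937 -0.04721736] theta mod pi 2.090967006056762 t 24.5583
0.2409999167878002
```

The button bottomed at z 0.236 under 15 N and sprang back to 0.241. The selector has held its mark, and the arm is clear.

```bash
python3 -c "
from h import *
W=cloud('w6');W[230:]=np.nan;M=(W[...,:2]-O)@RM
for x in(-.09,-.07,-.03):
  k=(abs(M[...,0]-x)<.005)&(abs(M[...,1]-.075)<.03);print(np.nanmedian(W[k][:,2]))
print(job_done())"
```

```text
0.2342268617928694
0.2356750374306616
0.23563463239871987
the job is handed in; nothing more can be done
None
```

The job is handed in: the lid was pushed shut, then the selector turned to the fifth mark (it reads 2.09 rad), then the brew button pressed fully down and released, all in about 25 s of the 64 s allowed.

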